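# Select service on the drive and hold the chain tensioner on its stop

### The arm

A 6-joint arm with a two-finger parallel gripper is mounted at the origin on the work surface. World frame = base frame: x ahead of the robot, y to its left, z up, the work surface at z = 0. Lengths are in mm, angles in rad, forces in N, time in s.
With the tool pointing down it reaches from about 300 to 875 mm from the base axis. Payload 4.2 kg.
Tool frame: the origin (TCP) lies midway between the tips of the shut fingers; the grasp point (between the pads) lies 19 mm behind it (robot.hold_point_z is the distance from the TCP to the grasp point, in mm); z points along the fingers, y is the line along which they close (so a half turn about z gives the same grasp; the last joint's range is limited). The gripper opens to 85 mm and grips with 20 to 120 N. Pads are 22 mm wide; open, the fingers measure 114 mm over their backs; the gripper's body (76 mm by 85 mm) begins 54 mm behind the grasp point. The pads swing forward as they close: fully open they stand 13 mm farther back than shut.
Start: joints at [1.251, 0.32, 1.565, -0, 1.257, -0.02], TCP at [169.816, 549.367, 231.338] pointing down, gripper open.
Joint ranges: [-3.11, 3.11], [-0.84, 2.01], [0.21, 2.61], [-1.34, 4.49], [0.05, 2.63], [-2.56, 2.56]. Speed limits (rad/s): [2.57, 2.57, 3.14, 3.14, 3.14, 3.14].

### API

Orientations are given as a rotation vector (axis times angle).
In Python, from plant import sensors, grab_frame, camera_info, robot gives the robot as it stands. The module is installed in compiled form; this text tells all that it offers.
- The arm moves only by the tool apply_moves, never from a script. Its argument "moves" is a list of rows, each an object with "dp": the shift along the tool's x, y, z as a fraction of full scale, a list of three; "turn": the turn, a rotation vector about the tool's x, y, z as a fraction of full scale, a list of three; "fingers": the opening, from 0 (shut) to 1 (fully open). In form: [{"dp": [x, y, z], "turn": [wx, wy, wz], "fingers": fingers}, ...]. A call has exactly 10 rows; each row is the pose to reach, as a shift and turn from the pose commanded when the call began, along the tool's axes at that moment; what a row does not reach only later rows make up. Full scale, the value 1, is 50 cm for a shift and 90 degrees for a turn. A row lasts 1/12 s, in which the tool goes at most 41.7 mm and 7.16 degrees, less where a joint would pass 70% of its speed; a pose out of reach is approached as far as the arm can. A call with a number of a shift or a turn outside -1 to 1 is refused whole. A call with a gripper value outside its range is refused whole. The fingers move at their own pace and stop on an object; "grip_force" is the grip in N (left out, the last holds). Time passes only in rows, so rows that repeat a pose let the fingers close, or fill a call up. It gives the time, the measured TCP pose, the force, the opening and the grip force at its end, in the units of the state.
- sensors.get_obs(): the state, without advancing time (a new reading comes with each control period).
- grab_frame(name): name is "scene" or "side" or "wrist"; returns the picture (384x512x3 uint8, red, green, blue); there is no depth.
- camera_info(name): a dict with "fx", "fy", "cx", "cy" (pixels), "extrinsics" (4x4, takes a point from camera to world coordinates); the wrist camera has in their place "hand_eye" (4x4, takes a point from camera to tool coordinates, whose origin is the TCP and whose axes are the flange's). Camera axes: x right, y up, looking along -z (the intrinsics and any distortion apply to the point x, -y, -z); pixel columns grow to the right and rows downward; lengths in mm; the calibration is good to about 2 mm. A picture is of the moment at which its call begins: read the wrist's pose just before it. camera_info takes no time and is no camera call.
- robot.job_done(): hands the job in; it is judged then, once.
The state is a dict: "time_s": time; "qpos": joint angles; "joint_velocities": joint speeds; "tau": joint torques, N m; "position": TCP position; "tcp_rot": TCP orientation; "force": force on the tool from outside, world axes, zero at the start; "moment": the same for the moment, N m; "opening": finger opening in mm; "grip_force": force on a finger pad.
Only numpy, scipy, OpenCV 4.12 (cv2) and the standard library are available. Lean on these libraries where they do the work, as an engineer would, in place of code of your own. Each camera call takes 0.05 s, during which the arm holds its last target. There are 200 camera calls.

### The job

The chain is off this drive and a new one is about to be fitted. First turn the selector knob on the grey control box so that its white pointer clicks in at the yellow mark (service); only then, with the gripper's fingers, swing the tensioner's cage arm by its orange grip against its spring all the way to the rubber-covered stop post, and finish while still holding it there: do not let go, and do not let it snap back on the way. Leave the wrench, the grease can and the spare ring where they are.

Things in the scene. Friction and masses are not known exactly. Their poses are not given: they have to be found in the camera images.
- control_box: Grey control box fixed to the bench, 130 x 130 mm, 66 mm high; origin: centre of its underside. Knob (on a bezel of radius 34 mm, 6 mm thick) in the middle of its top. Round 15 mm colour marks lie on top 50 mm from the knob's axis: green towards the box's own -x, then, clockwise seen from above and each 40 degrees on, blue, yellow, white.
- selector (a joint): Black selector knob, turns about the vertical; rad, grows clockwise seen from above. Detents at 0 (pointer at green), 0.698 (blue), 1.396 (yellow, wanted) and 2.094 (white); let go between them, it snaps to the nearest (about 0.08 N m to pass a ridge). End stops at -0.1 and 2.194. It starts at green or blue.
- selector_grip (a point): Point on the knob's axis at the height to grip, 100 mm above the bench. The grip is an upright black bar 52 mm long, 14 mm thick, its top 10 mm above this point; its foot, a disc of radius 27 mm, has its top 20 mm below. The bar lies along this point's own x axis, with the white pointer line on its -x half; the point turns with the knob.
- tensioner: Chain tensioner fixed to the bench; origin on the bench under the pivot axis. Green plate 12 mm thick, -70 to 180 mm along its own x, -165 to 75 mm along its y. Steel hanger (top at 121 mm) at the -x side of the pivot and over it, within 58 mm of the axis. Stop post, 88 mm high, rubber sleeve, at x 75, y 21 mm. Low drive sprocket, top at 30 mm, at x 140, y 35 mm.
- cage_arm (a joint): Cage arm: two aluminium plates 24 mm wide with black jockey sprockets between, 64 to 96 mm above the bench, swinging level; rad, grows anticlockwise from above. 0 = at rest (points 1.0 rad clockwise of the tensioner's own x axis), 1.0 = at the stop (along that x axis). Its spring pushes back at the grip with about 3.5 N at rest, 10 N at the stop.
- cage_grip (a point): Middle of the free part of the cage arm's orange grip: an upright round pin, 16 mm across, standing on the arm's outer end 130 mm from the pivot axis, from 96 to 148 mm above the bench; this point is 128 mm above the bench and moves with the arm.
- cage_pivot (a point): Point on the cage arm's vertical pivot axis, 128 mm above the bench; its axes are the tensioner's.
- wrench: Loose open-ended steel wrench, 140 mm long along its own x, 8 mm thick, lying on the bench just beyond the control box (its far side, seen from the robot); origin at the middle of its underside. Leave alone.
- grease_can: Loose red grease can, 60 mm across, 85 mm high, standing upright on the bench beyond the wrench; origin: centre of its underside. Leave alone.
- spare_ring: Loose brass ring, 42 mm across, 10 mm high, lying on the tensioner's green plate; origin: centre of its underside. Leave alone.
Things that resemble listed ones, but are neither listed nor needed, are in the scene too. There is more than one size of the control_box; the job needs the middle-sized.

How it is judged (in metres and radians):
On the way, in this order (a step that is already met when the one before it is completed fails the run):
1. the selector has clicked in at the yellow mark, the cage arm still at rest (value of joint selector between 1.276 and 1.516 rad and value of joint cage_arm below 0.15 rad), for 0.3 s.
2. the cage arm is swung to its stop by the fingers (value of joint cage_arm above 0.94 rad and contact force between the fingers and tensioner above 3 N), for 0.2 s.
At the end, for the whole second after the job is handed in: Through the last second the fingers hold the cage arm still at its stop (above 0.94 of 1.0 rad, pushed with over 3 N), the selector is at yellow (within 0.12 rad of 1.396), and the wrench, grease can and spare ring lie within 30 mm of where they began, the can upright (all of step 2 and value of joint selector between 1.276 and 1.516 rad and velocity of joint cage_arm between -0.1 and 0.1 rad/s and not (distance of any of wrench, grease_can, spare_ring from where it was at the start of the episode above 0.03 m or angle between grease_can's own z axis and vertical above 0.5 rad)); the arm keeps its last pose, push and grip.
It fails at once if the wrench, grease can or spare ring is moved more than 30 mm, or the can tipped (distance of any of wrench, grease_can, spare_ring from where it was at the start of the episode above 0.03 m or angle between grease_can's own z axis and vertical above 0.5 rad).
It fails at once if the cage arm is moved before the selector is at yellow (value of joint cage_arm above 0.3 rad and not (value of joint selector between 1.276 and 1.516 rad)).
It fails at once if the cage arm is let go and snaps back (faster than 3 rad/s) (velocity of joint cage_arm below -3 rad/s).
It also fails if it takes over 51 s, if anything falls off the work surface, if the arm or the gripper's body presses on something with over 40 N, if the wrist force passes 120 N, or if a joint passes its speed limit or range.

## Working session

There is one attempt and no reset: what is moved stays moved. The work goes in short steps, Python scripts to look and compute and a tool call to move; the robot and the scene stay as the last step left them, time stands still between calls to the robot, and variables do not carry over. Pictures are saved under pics/ and viewed, at most 10 in all, crops included, and the job is handed in when it is done.

Besides the shell and the picture viewer there is one more tool, called after "Call:" by a JSON object that holds its "name" and its "arguments", one argument or row to a line. apply_moves: Moves the arm, as the interface text tells. Shift numbers are shares of 50 cm and turn numbers shares of 90 degrees, none past 1 either way. Its arguments: {"type":"object","properties":{"moves":{"type":"array"},"grip_force":{"type":"number"}},"required":["moves"]}

```bash
mkdir -p pics && python3 - <<'E'
from plant import sensors, grab_frame, camera_info, robot
import cv2,numpy as np
o=sensors.get_obs();print(o)
for n in("scene","side","wrist"):
    f=grab_frame(n);cv2.imwrite(f"pics/{n}0.png",f[:,:,::-1]);print(n,camera_info(n))
E
```

```text
{'time_s': 0.0, 'qpos': array([ 1.25099660e+00,  3.20272654e-01,  1.56570444e+00, -2.53850697e-05,
        1.25739981e+00, -1.99886567e-02]), 'joint_velocities': array([ 7.66025134e-04, -5.48526952e-05,  3.74102549e-04,  4.91744889e-04,
        1.66357923e-05, -2.13308875e-03]), 'tau': array([ 1.00549714e-03, -4.15528786e+01, -2.34160584e+01,  3.02798844e-04,
        8.26171978e-03,  4.76566456e-06]), 'position': array([169.66591448, 548.88302509, 230.48345317]), 'tcp_rot': array([-4.69126425e-01, -3.10608616e+00,  2.76851656e-03]), 'force': array([ 0.01847967, -0.92544518, -0.29665802]), 'moment': array([ 0.0165841 ,  0.01345878, -0.03879086]), 'grip_force': 0.0, 'opening': 85.50988166480833}
scene {'fx': 478.15484237127504, 'fy': 478.15484237127504, 'cx': 258.6601122461578, 'cy': 193.72028961026322, 'extrinsics': array([[-6.13707463e-01, -5.41652992e-01,  5.74434667e-01,
         1.20149345e+03],
       [ 7.89414750e-01, -4.33584040e-01,  4.34544857e-01,
         4.87783574e+02],
       [ 1.36931817e-02,  7.20150621e-01,  6.93682622e-01,
         1.00507194e+03],
       [ 0.0000000
[... 299 characters left out ...]
02, -5.45423532e-01,  8.37943331e-01,
         8.25661220e+02],
       [-1.90086407e-02,  8.38142372e-01,  5.45120203e-01,
         7.04040560e+02],
       [ 0.00000000e+00,  0.00000000e+00,  0.00000000e+00,
         1.00000000e+00]])}
wrist {'fx': 268.63525911739976, 'fy': 268.63525911739976, 'cx': 254.46519767113384, 'cy': 189.11176449026243, 'hand_eye': array([[-1.47071262e-03,  9.63685732e-01,  2.67034917e-01,
         6.80473548e+01],
       [ 9.99998601e-01,  1.62996925e-03, -3.74735809e-04,
         8.70511737e-01],
       [-7.96386256e-04,  2.67033992e-01, -9.63686781e-01,
        -1.42084526e+02],
       [ 0.00000000e+00,  0.00000000e+00,  0.00000000e+00,
         1.00000000e+00]])}
```

View pics/scene0.png

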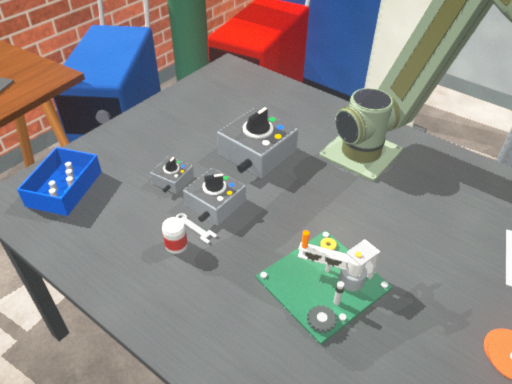

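View pics/side0.png

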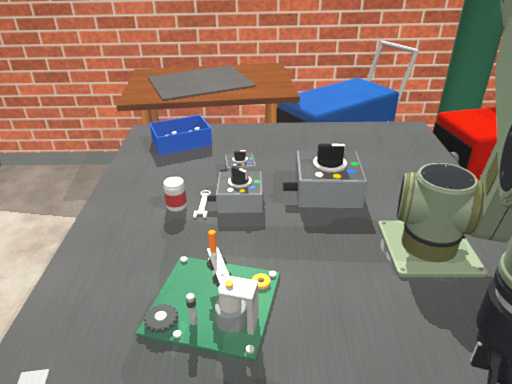

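Scene camera: three grey boxes, at (172,172) small, (214,192) middle and (258,138) large. Only the middle one has the wrench (196,228) and can (175,235) beside it. The tensioner is at (325,280), with its orange pin at (305,239). The side view agrees: middle box at (240,190), pin at (212,240). Next is a close crop of both.

```bash
python3 - <<'E'
import cv2,numpy as np
a=cv2.imread('pics/scene0.png');b=cv2.imread('pics/side0.png')
c=lambda i,x,y,w,h:cv2.resize(i[y:y+h,x:x+w],(400,300),interpolation=cv2.INTER_CUBIC)
top=np.hstack([c(a,175,155,80,60),c(b,200,155,80,60)])
bot=np.hstack([c(a,250,225,148,111),c(b,140,225,148,111)])
cv2.imwrite('pics/crop1.png',np.vstack([top,bot]))
E
```

```text
(no output)
```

View pics/crop1.png

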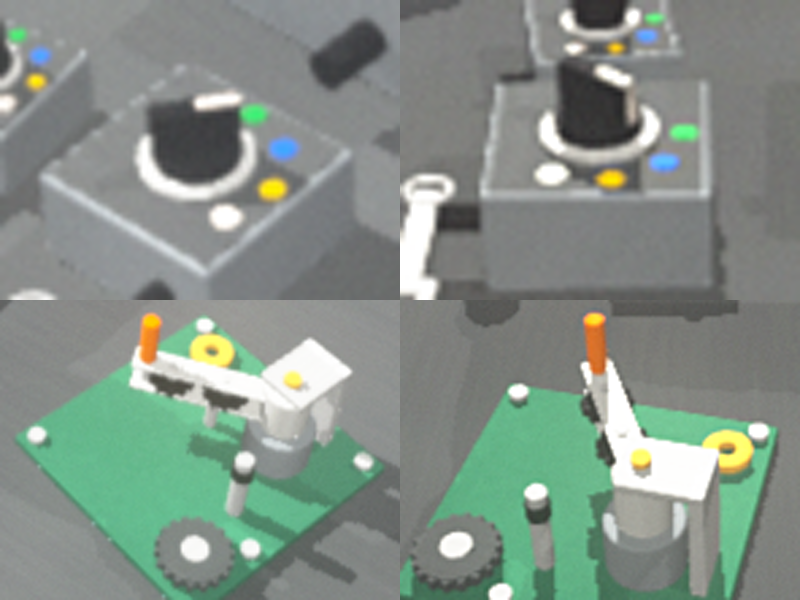

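```bash
cat > h.py <<'E'
import numpy as np
from plant import camera_info
from scipy.optimize import least_squares
CI={n:camera_info(n) for n in("scene","side")}
def proj(n,P):
    c=CI[n];E=c['extrinsics'];p=(np.asarray(P)-E[:3,3])@E[:3,:3]
    return np.stack([c['cx']+c['fx']*p[:,0]/-p[:,2],c['cy']+c['fy']*p[:,1]/p[:,2]],1)
def at_z(n,uv,z):
    c=CI[n];E=c['extrinsics'];d=E[:3,:3]@[(uv[0]-c['cx'])/c['fx'],-(uv[1]-c['cy'])/c['fy'],-1]
    return E[:3,3]+d*(z-E[2,3])/d[2]
def place(p,L):
    c,s=np.cos(p[2]),np.sin(p[2]);L=np.asarray(L,float)
    return np.stack([p[0]+c*L[:,0]-s*L[:,1],p[1]+s*L[:,0]+c*L[:,1],L[:,2]],1)
def fit(L,uv,p0):
    f=lambda p:np.concatenate([(proj(n,place(p,L))-uv[n])[np.isfinite(uv[n][:,0])].ravel() for n in uv])
    best=min((least_squares(f,[*p0,y],loss='soft_l1') for y in np.arange(-3,3.2,1)),key=lambda r:r.cost)
    return best.x,f(best.x)
E
python3 - <<'E'
from h import *
u=lambda x,y,s,ox,oy:((x+.5)/s-.5+ox,(y+.5)/s-.5+oy)
S=lambda *P:np.array([u(x,y,5,175,155) for x,y in P]); D=lambda *P:np.array([u(x-400,y,5,200,155) for x,y in P])
a=[np.pi-np.radians(40*k) for k in range(4)]
L=[[50*np.cos(t),50*np.sin(t),66] for t in a]
p,r=fit(L,{'scene':S((254,114),(284,149),(272,188),(226,216)),'side':D((684,132),(664,162),(611,179),(552,174))},[500,300])
print('box',p,r.round(1))
for n,pp in(('scene',S((195,102),(240,98))),('side',D((597,68),(632,85)))):
    A=at_z(n,pp[0],110);B=at_z(n,pp[1],110);print(n,A,B,np.arctan2(*(B-A)[1::-1]))
print('angles green..',p[2]+np.array(a))
k=2.7027
s=27/10
S=lambda *P:np.array([u(x,y-300,k,250,225) for x,y in P]); D=lambda *P:np.array([u(x-400,y-300,k,140,225) for x,y in P])
c,sn=130*np.cos(-1),130*np.sin(-1)
L=[[c,sn,148],[75,21,88],[140,35,30],[-70,75,12],[180,-165,12]]
nan=(np.nan,)*2
p,r=fit(L,{'scene':S((151,318),(244,458),(195,548),(384,466),(16,436)),'side':D((594,318),(537,490),(457,544),nan,(507,387))},[350,450])
print('tens',p,r.round(1))
print('pin tri',[at_z(n,q[0],148) for n,q in(('scene',S((151,318))),('side',D((594,318))))], place(p,[L[0]]))
print('ring',at_z('scene',S((212,350))[0],22),at_z('side',D((727,451))[0],22))
E
```

```text
box [ 480.26895037 -219.53007525  -12.56169209] [-0.2 -0.1 -0.4 -0.4 -0.  -0.1 -0.2 -0.1  0.1  0.6  0.   0.5  0.   0.4
 -0.   0.4]
scene [ 479.55081638 -218.19260687  110.        ] [ 461.20399535 -200.7307175   110.        ] 2.380902209867834
side [ 479.94132777 -221.48816624  110.        ] [ 459.44902289 -201.83524349  110.        ] 2.3771000843141454
angles green.. [ -9.42009943 -10.11823113 -10.81636283 -11.51449453]
tens [481.34462713 241.06176612   6.05586334] [-0.1  0.4  0.4 -0.3  0.1 -0.6  0.4 -1.2 -0.9 -0.5 -0.4  0.4 -0.5  0.8
 -0.5  0.4  0.5 -1.5]
pin tri [array([524.07746215, 118.17519293, 148.        ]), array([524.48753384, 117.44332284, 148.        ])] [[525.12349706 118.65502387 148.        ]]
ring [421.95811718 134.93261389  22.        ] [419.97977845 136.46532243  22.        ]
```

Crop: the middle box's pointer sits at blue, at 2.38 rad world. Box centre is (480,-220) with yaw about 0. The tensioner pivot is at (481,241), yaw -0.227, with the pin at (524.5,118). I'm moving towards the knob.

Call:
{"name": "apply_moves", "arguments": {
  "moves": [
    {"dp": [-0.03, -0.04, 0], "turn": [0, 0, 0], "fingers": 1},
    {"dp": [-0.08, -0.1, 0], "turn": [0, 0, 0], "fingers": 1},
    {"dp": [-0.13, -0.16, 0], "turn": [0, 0, 0], "fingers": 1},
    {"dp": [-0.18, -0.22, 0], "turn": [0, 0, 0], "fingers": 1},
    {"dp": [-0.23, -0.28, 0], "turn": [0, 0, 0], "fingers": 1},
    {"dp": [-0.28, -0.34, 0], "turn": [0, 0, 0], "fingers": 1},
    {"dp": [-0.33, -0.4, 0], "turn": [0, 0, 0], "fingers": 1},
    {"dp": [-0.38, -0.46, 0], "turn": [0, 0, 0], "fingers": 1},
    {"dp": [-0.43, -0.52, 0], "turn": [0, 0, 0], "fingers": 1},
    {"dp": [-0.48, -0.58, 0], "turn": [0, 0, 0], "fingers": 1}
  ]
}}

```text
time_s: 0.98
position: [313.5, 199.6, 231.3]
tcp_rot: [0.468, 3.106, 0.0]
force: [0.1, 0.7, -0.3]
opening: 84.9
grip_force: 0.0
```

Call:
{"name": "apply_moves", "arguments": {
  "moves": [
    {"dp": [-0.05, -0.06, 0], "turn": [0, 0, 0.02], "fingers": 1},
    {"dp": [-0.1, -0.12, 0], "turn": [0, 0, 0.06], "fingers": 1},
    {"dp": [-0.15, -0.18, 0], "turn": [0, 0, 0.1], "fingers": 1},
    {"dp": [-0.2, -0.24, 0], "turn": [0, 0, 0.14], "fingers": 1},
    {"dp": [-0.25, -0.3, 0], "turn": [0, 0, 0.18], "fingers": 1},
    {"dp": [-0.3, -0.36, 0], "turn": [0, 0, 0.22], "fingers": 1},
    {"dp": [-0.35, -0.42, 0], "turn": [0, 0, 0.25], "fingers": 1},
    {"dp": [-0.4, -0.48, 0], "turn": [0, 0, 0.25], "fingers": 1},
    {"dp": [-0.45, -0.54, 0], "turn": [0, 0, 0.25], "fingers": 1},
    {"dp": [-0.48, -0.58, 0], "turn": [0, 0, 0.25], "fingers": 1}
  ]
}}

```text
time_s: 1.82
position: [458.2, -149.8, 231.0]
tcp_rot: [1.069, 2.953, -0.001]
force: [0.7, 0.3, 0.5]
opening: 85.4
grip_force: 0.0
```

```bash
cat > go.py <<'E'
import sys,numpy as np
from plant import sensors
from scipy.spatial.transform import Rotation as R
o=sensors.get_obs();M=R.from_rotvec(o['tcp_rot']).as_matrix();p=o['position']
print('t',o['time_s'],'p',p.round(1),'yaw_y',np.arctan2(M[1,1],M[0,1]).round(3),'z',M[:,2].round(3),'F',o['force'].round(1),'M',o['moment'].round(2),'open',round(o['opening'],1),'grip',o['grip_force'],'q',o['qpos'].round(2))
if len(sys.argv)>1:
    x,y,z,yaw=map(float,sys.argv[1:5])
    Y=np.array([np.cos(yaw),np.sin(yaw),0]);Z=np.array([0,0,-1.]);T=np.stack([np.cross(Y,Z),Y,Z],1)
    print('dp',(M.T@(np.array([x,y,z])-p)/500).round(4),'turn',(R.from_matrix(M.T@T).as_rotvec()/(np.pi/2)).round(4))
E
python3 go.py 480.3 -219.5 160 0.877
```

```text
t 1.8167 p [ 458.2 -149.8  231. ] yaw_y 0.876 z [ 0.001 -0.001 -1.   ] F [0.7 0.3 0.5] M [-0.02 -0.07 -0.01] open 85.4 grip 0.0 q [-0.34  0.17  1.77 -0.    1.2  -1.22]
dp [-0.123  -0.0787  0.1422] turn [-0.0002  0.0007 -0.0005]
```

Call:
{"name": "apply_moves", "arguments": {
  "moves": [
    {"dp": [-0.03, -0.02, 0], "turn": [0, 0, 0], "fingers": 1},
    {"dp": [-0.08, -0.05, 0.03], "turn": [0, 0, 0], "fingers": 1},
    {"dp": [-0.11, -0.07, 0.06], "turn": [0, 0, 0], "fingers": 1},
    {"dp": [-0.123, -0.079, 0.08], "turn": [0, 0, 0], "fingers": 1},
    {"dp": [-0.123, -0.079, 0.1], "turn": [0, 0, 0], "fingers": 1},
    {"dp": [-0.123, -0.079, 0.12], "turn": [0, 0, 0], "fingers": 1},
    {"dp": [-0.123, -0.079, 0.13], "turn": [0, 0, 0], "fingers": 1},
    {"dp": [-0.123, -0.079, 0.13], "turn": [0, 0, 0], "fingers": 1},
    {"dp": [-0.123, -0.079, 0.13], "turn": [0, 0, 0], "fingers": 1},
    {"dp": [-0.123, -0.079, 0.13], "turn": [0, 0, 0], "fingers": 1}
  ]
}}

```text
time_s: 2.65
position: [479.6, -215.7, 167.1]
tcp_rot: [1.064, 2.954, 0.0]
force: [1.2, -0.4, 0.3]
opening: 85.4
grip_force: 0.0
```

```bash
python3 go.py 480.3 -219.5 86 0.877; python3 -c "
from plant import *;import cv2
cv2.imwrite('pics/w1.png',cv2.resize(grab_frame('wrist')[:,:,::-1],(768,576)))"
```

```text
t 2.65 p [ 479.6 -215.7  167.1] yaw_y 0.879 z [ 0.001 -0.    -1.   ] F [ 1.2 -0.4  0.3] M [ 0.   -0.03  0.04] open 85.4 grip 0.0 q [-0.44  0.29  1.78  0.    1.07 -1.32]
dp [-0.0058 -0.0051  0.1621] turn [0.0003 0.0008 0.0014]
```

View pics/w1.png

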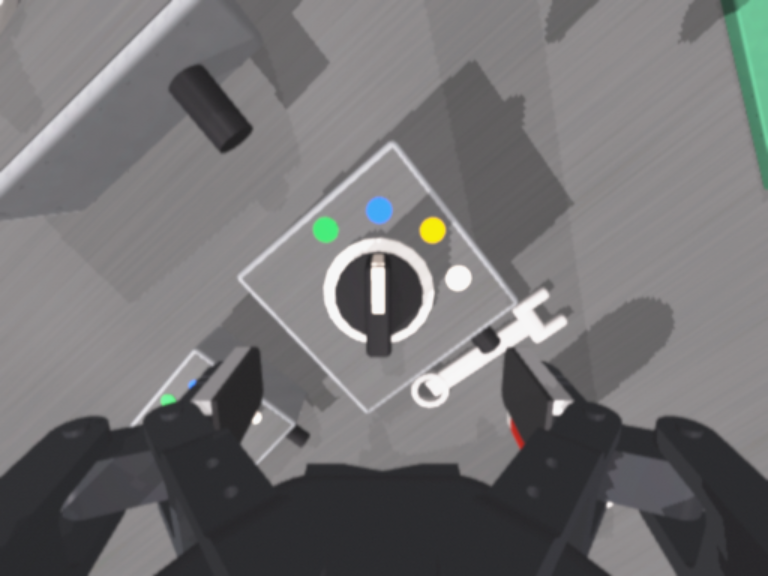

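The wrist view shows the pointer at blue (378,210), the bar square to the closing line, and yellow at (432,230). I'll check the can's clearance to the fingers first.

```bash
python3 -c "
from h import *
print(at_z('scene',(174.5,224),85),at_z('side',(174.5,182),85))"
```

```text
[ 665.45660976 -189.56747835   85.        ] [ 662.56377927 -189.03458902   85.        ]
```

Call:
{"name": "apply_moves", "arguments": {
  "moves": [
    {"dp": [-0.006, -0.005, 0.03], "turn": [0, 0, 0], "fingers": 1},
    {"dp": [-0.006, -0.005, 0.06], "turn": [0, 0, 0], "fingers": 1},
    {"dp": [-0.006, -0.005, 0.09], "turn": [0, 0, 0], "fingers": 1},
    {"dp": [-0.006, -0.005, 0.12], "turn": [0, 0, 0], "fingers": 1},
    {"dp": [-0.006, -0.005, 0.14], "turn": [0, 0, 0], "fingers": 1},
    {"dp": [-0.006, -0.005, 0.155], "turn": [0, 0, 0], "fingers": 1},
    {"dp": [-0.006, -0.005, 0.16], "turn": [0, 0, 0], "fingers": 1},
    {"dp": [-0.006, -0.005, 0.16], "turn": [0, 0, 0], "fingers": 0.7},
    {"dp": [-0.006, -0.005, 0.16], "turn": [0, 0, 0], "fingers": 0.4},
    {"dp": [-0.006, -0.005, 0.16], "turn": [0, 0, 0], "fingers": 0.3}
  ],
  "grip_force": 30
}}

```text
time_s: 3.53
position: [480.5, -220.3, 87.1]
tcp_rot: [1.066, 2.954, -0.0]
force: [0.6, 0.3, 0.4]
opening: 51.5
grip_force: 0.0
```

Call:
{"name": "apply_moves", "arguments": {
  "moves": [
    {"dp": [0, 0, 0], "turn": [0, 0, 0], "fingers": 0.2},
    {"dp": [0, 0, 0], "turn": [0, 0, 0], "fingers": 0},
    {"dp": [0, 0, 0], "turn": [0, 0, 0], "fingers": 0},
    {"dp": [0, 0, 0], "turn": [0, 0, 0], "fingers": 0},
    {"dp": [0, 0, 0], "turn": [0, 0, 0], "fingers": 0},
    {"dp": [0, 0, 0], "turn": [0, 0, 0], "fingers": 0},
    {"dp": [0, 0, 0], "turn": [0, 0, 0], "fingers": 0},
    {"dp": [0, 0, 0], "turn": [0, 0, 0], "fingers": 0},
    {"dp": [0, 0, 0], "turn": [0, 0, 0], "fingers": 0},
    {"dp": [0, 0, 0], "turn": [0, 0, 0], "fingers": 0}
  ]
}}

```text
time_s: 4.37
position: [480.7, -219.5, 86.8]
tcp_rot: [1.066, 2.954, 0.002]
force: [2.6, 4.4, 4.8]
opening: 13.6
grip_force: 34.9
```

```bash
python3 go.py 480.3 -219.5 86 0.179
```

```text
t 4.3667 p [ 480.7 -219.5   86.8] yaw_y 0.878 z [ 0.002  0.001 -1.   ] F [2.6 4.4 4.8] M [ 0.77 -0.36 -0.  ] open 13.6 grip 34.906665086746216 q [-0.45  0.38  1.87  0.    0.88 -1.33]
dp [ 0.0007 -0.0004  0.0017] turn [1.200e-03 2.000e-04 4.449e-01]
```

Call:
{"name": "apply_moves", "arguments": {
  "moves": [
    {"dp": [0, 0, 0], "turn": [0, 0, 0.06], "fingers": 0},
    {"dp": [0, 0, 0], "turn": [0, 0, 0.12], "fingers": 0},
    {"dp": [0, 0, 0], "turn": [0, 0, 0.18], "fingers": 0},
    {"dp": [0, 0, 0], "turn": [0, 0, 0.24], "fingers": 0},
    {"dp": [0, 0, 0], "turn": [0, 0, 0.3], "fingers": 0},
    {"dp": [0, 0, 0], "turn": [0, 0, 0.36], "fingers": 0},
    {"dp": [0, 0, 0], "turn": [0, 0, 0.42], "fingers": 0},
    {"dp": [0, 0, 0], "turn": [0, 0, 0.445], "fingers": 0},
    {"dp": [0, 0, 0], "turn": [0, 0, 0.445], "fingers": 0},
    {"dp": [0, 0, 0], "turn": [0, 0, 0.445], "fingers": 0}
  ]
}}

```text
time_s: 5.2
position: [481.1, -219.2, 86.8]
tcp_rot: [2.014, 2.41, 0.004]
force: [4.0, 6.8, 3.5]
opening: 13.8
grip_force: 34.9
```

```bash
python3 go.py 480.3 -219.5 180 0.179
```

```text
t 5.2 p [ 481.1 -219.2   86.8] yaw_y 0.178 z [ 0.002  0.001 -1.   ] F [4.  6.8 3.5] M [ 1.   -0.5   0.01] open 13.8 grip 34.85288858413696 q [-0.45  0.38  1.87  0.    0.88 -0.63]
dp [-1.000e-04 -1.200e-03 -1.863e-01] turn [ 0.0017 -0.0005 -0.0004]
```

Turned. Now open, rise and check.

Call:
{"name": "apply_moves", "arguments": {
  "moves": [
    {"dp": [0, 0, 0], "turn": [0, 0, 0], "fingers": 0.4},
    {"dp": [0, 0, 0], "turn": [0, 0, 0], "fingers": 0.7},
    {"dp": [0, 0, 0], "turn": [0, 0, 0], "fingers": 1},
    {"dp": [0, 0, 0], "turn": [0, 0, 0], "fingers": 1},
    {"dp": [0, 0, 0], "turn": [0, 0, 0], "fingers": 1},
    {"dp": [0, 0, -0.04], "turn": [0, 0, 0], "fingers": 1},
    {"dp": [0, 0, -0.1], "turn": [0, 0, 0], "fingers": 1},
    {"dp": [0, 0, -0.18], "turn": [0, 0, 0], "fingers": 1},
    {"dp": [0, 0, -0.25], "turn": [0, 0, 0], "fingers": 1},
    {"dp": [0, 0, -0.3], "turn": [0, 0, 0], "fingers": 1}
  ]
}}

```text
time_s: 6.03
position: [480.5, -220.6, 239.6]
tcp_rot: [2.011, 2.408, 0.001]
force: [0.5, 0.3, 0.1]
opening: 85.7
grip_force: 0.0
```

```bash
python3 -c "
from plant import *;import cv2
cv2.imwrite('pics/w2.png',grab_frame('wrist')[:,:,::-1])"; python3 go.py 480 -100 230 0.5
```

```text
t 6.0833 p [ 482.7 -221.6  244. ] yaw_y 0.179 z [ 0.011 -0.006 -1.   ] F [ 1.1 -0.2  3.8] M [-0.03 -0.06  0.05] open 85.6 grip 0.0 q [-0.45  0.24  1.65 -0.    1.24 -0.63]
dp [0.2405 0.0378 0.0266] turn [ 0.0056  0.0059 -0.2042]
```

View pics/w2.png

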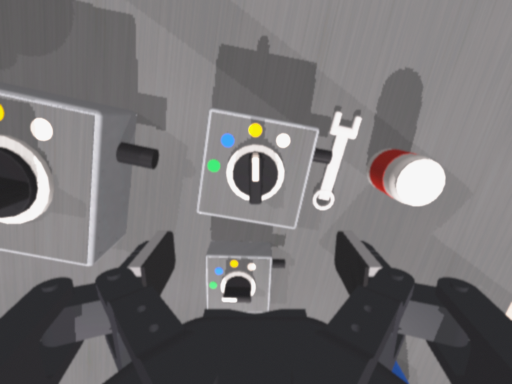

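The pointer (255,165) is at yellow (255,130). Next, the pin.

```bash
python3 go.py 524.3 118 230 0.336
```

```text
t 6.0833 p [ 482.7 -221.6  244. ] yaw_y 0.179 z [ 0.011 -0.006 -1.   ] F [ 1.1 -0.2  3.8] M [-0.03 -0.06  0.05] open 85.6 grip 0.0 q [-0.45  0.24  1.65 -0.    1.24 -0.63]
dp [0.6537 0.2027 0.0251] turn [ 0.006   0.0054 -0.0998]
```

Call:
{"name": "apply_moves", "arguments": {
  "moves": [
    {"dp": [0.04, 0.012, 0], "turn": [0, 0, -0.01], "fingers": 1},
    {"dp": [0.11, 0.034, 0], "turn": [0, 0, -0.03], "fingers": 1},
    {"dp": [0.185, 0.057, 0], "turn": [0, 0, -0.05], "fingers": 1},
    {"dp": [0.26, 0.08, 0], "turn": [0, 0, -0.07], "fingers": 1},
    {"dp": [0.335, 0.104, 0], "turn": [0, 0, -0.09], "fingers": 1},
    {"dp": [0.41, 0.127, 0], "turn": [0, 0, -0.1], "fingers": 1},
    {"dp": [0.485, 0.15, 0], "turn": [0, 0, -0.1], "fingers": 1},
    {"dp": [0.56, 0.173, 0], "turn": [0, 0, -0.1], "fingers": 1},
    {"dp": [0.62, 0.192, 0], "turn": [0, 0, -0.1], "fingers": 1},
    {"dp": [0.65, 0.202, 0], "turn": [0, 0, -0.1], "fingers": 1}
  ]
}}

```text
time_s: 6.92
position: [521.3, 121.1, 235.8]
tcp_rot: [-1.814, -2.564, -0.001]
force: [-0.0, -0.5, -0.9]
opening: 85.6
grip_force: 0.0
```

Call:
{"name": "apply_moves", "arguments": {
  "moves": [
    {"dp": [0, 0, 0.01], "turn": [0, 0, 0], "fingers": 1},
    {"dp": [0, 0, 0.02], "turn": [0, 0, 0], "fingers": 1},
    {"dp": [0, 0, 0.03], "turn": [0, 0, 0], "fingers": 1},
    {"dp": [0, 0, 0.03], "turn": [0, 0, 0], "fingers": 1},
    {"dp": [0, 0, 0.03], "turn": [0, 0, 0], "fingers": 1},
    {"dp": [0, 0, 0.03], "turn": [0, 0, 0], "fingers": 1},
    {"dp": [0, 0, 0.03], "turn": [0, 0, 0], "fingers": 1},
    {"dp": [0, 0, 0.03], "turn": [0, 0, 0], "fingers": 1},
    {"dp": [0, 0, 0.03], "turn": [0, 0, 0], "fingers": 1},
    {"dp": [0, 0, 0.03], "turn": [0, 0, 0], "fingers": 1}
  ]
}}

```text
time_s: 7.75
position: [521.5, 117.7, 221.5]
tcp_rot: [1.818, 2.562, 0.001]
force: [-0.9, 0.4, 0.3]
opening: 85.7
grip_force: 0.0
```

```bash
python3 go.py 524.3 118 110 0.336; python3 -c "
from plant import *;import cv2
cv2.imwrite('pics/w3.png',grab_frame('wrist')[:,:,::-1])"
```

```text
t 7.75 p [521.5 117.7 221.5] yaw_y 0.336 z [ 0.  0. -1.] F [-0.9  0.4  0.3] M [ 0.   -0.09  0.  ] open 85.7 grip 0.0 q [ 0.2   0.26  1.67  0.    1.21 -0.14]
dp [-0.0013  0.0055  0.223 ] turn [ 0.0003 -0.      0.0001]
```

View pics/w3.png

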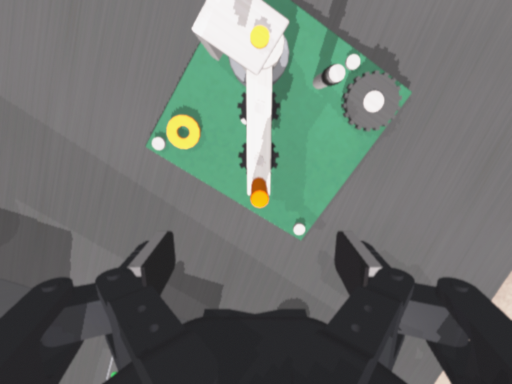

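The wrist view shows the pin top at (260,199), arm vertical in the image, post (336,73), ring (183,132). I'll check these against the calibration.

```bash
python3 - <<'E'
import numpy as np
from plant import sensors,camera_info
from scipy.spatial.transform import Rotation as R
o=sensors.get_obs();c=camera_info('wrist');T=np.eye(4);T[:3,:3]=R.from_rotvec(o['tcp_rot']).as_matrix();T[:3,3]=o['position']
E=T@c['hand_eye']
for n,u,v,z in(('pin',260,199,148),('pivot',260,36,123),('post',336,73,88),('spr',374,101,30)):
    d=E[:3,:3]@[(u-c['cx'])/c['fx'],-(v-c['cy'])/c['fy'],-1];print(n,(E[:3,3]+d*(z-E[2,3])/d[2]).round(1))
E
```

```text
pin [525.9 119.7 148. ]
pivot [483.2 241.6 123. ]
post [559.7 244.3  88. ]
spr [627.3 243.9  30. ]
```

Call:
{"name": "apply_moves", "arguments": {
  "moves": [
    {"dp": [0, 0.007, 0.02], "turn": [0, 0, 0], "fingers": 1},
    {"dp": [0, 0.007, 0.05], "turn": [0, 0, 0], "fingers": 1},
    {"dp": [0, 0.007, 0.09], "turn": [0, 0, 0], "fingers": 1},
    {"dp": [0, 0.007, 0.13], "turn": [0, 0, 0], "fingers": 1},
    {"dp": [0, 0.007, 0.17], "turn": [0, 0, 0], "fingers": 1},
    {"dp": [0, 0.007, 0.2], "turn": [0, 0, 0], "fingers": 1},
    {"dp": [0, 0.007, 0.215], "turn": [0, 0, 0], "fingers": 1},
    {"dp": [0, 0.007, 0.222], "turn": [0, 0, 0], "fingers": 1},
    {"dp": [0, 0.007, 0.222], "turn": [0, 0, 0], "fingers": 0.6},
    {"dp": [0, 0.007, 0.222], "turn": [0, 0, 0], "fingers": 0.4}
  ],
  "grip_force": 50
}}

```text
time_s: 8.63
position: [525.2, 119.1, 110.8]
tcp_rot: [1.818, 2.561, 0.002]
force: [-0.2, 0.4, -0.2]
opening: 63.8
grip_force: 0.0
```

Call:
{"name": "apply_moves", "arguments": {
  "moves": [
    {"dp": [0, 0, 0], "turn": [0, 0, 0], "fingers": 0.2},
    {"dp": [0, 0, 0], "turn": [0, 0, 0], "fingers": 0},
    {"dp": [0, 0, 0], "turn": [0, 0, 0], "fingers": 0},
    {"dp": [0, 0, 0], "turn": [0, 0, 0], "fingers": 0},
    {"dp": [0, 0, 0], "turn": [0, 0, 0], "fingers": 0},
    {"dp": [0, 0, 0], "turn": [0, 0, 0], "fingers": 0},
    {"dp": [0, 0, 0], "turn": [0, 0, 0], "fingers": 0},
    {"dp": [0, 0, 0], "turn": [0, 0, 0], "fingers": 0},
    {"dp": [0, 0, 0], "turn": [0, 0, 0], "fingers": 0},
    {"dp": [0, 0, 0], "turn": [0, 0, 0], "fingers": 0}
  ]
}}

```text
time_s: 9.47
position: [525.3, 119.1, 111.0]
tcp_rot: [1.818, 2.561, 0.002]
force: [-0.3, 1.0, 6.0]
opening: 14.5
grip_force: 48.9
```

```bash
python3 go.py && python3 -c "
import numpy as np
# arc in tool axes: tool -x radial, +y tangential; share of 50cm
for a in np.arange(.1,1.11,.1): print(round(a,2),(0.26*(1-np.cos(a))).round(4),(0.26*np.sin(a)).round(4),(-a/(np.pi/2)).round(4))"
```

```text
t 9.4667 p [525.3 119.1 111. ] yaw_y 0.336 z [ 0.002  0.001 -1.   ] F [-0.3  1.   6. ] M [ 0.07 -0.08 -0.01] open 14.5 grip 48.94000232219696 q [ 0.2   0.37  1.82  0.    0.95 -0.13]
0.1 0.0013 0.026 -0.0637
0.2 0.0052 0.0517 -0.1273
0.3 0.0116 0.0768 -0.191
0.4 0.0205 0.1012 -0.2546
0.5 0.0318 0.1247 -0.3183
0.6 0.0454 0.1468 -0.382
0.7 0.0611 0.1675 -0.4456
0.8 0.0789 0.1865 -0.5093
0.9 0.0984 0.2037 -0.573
1.0 0.1195 0.2188 -0.6366
1.1 0.1421 0.2317 -0.7003
```

Call:
{"name": "apply_moves", "arguments": {
  "moves": [
    {"dp": [0.0003, 0.013, 0], "turn": [0, 0, -0.0318], "fingers": 0},
    {"dp": [0.0013, 0.026, 0], "turn": [0, 0, -0.0637], "fingers": 0},
    {"dp": [0.0029, 0.0389, 0], "turn": [0, 0, -0.0955], "fingers": 0},
    {"dp": [0.0052, 0.0517, 0], "turn": [0, 0, -0.1273], "fingers": 0},
    {"dp": [0.0081, 0.0643, 0], "turn": [0, 0, -0.1592], "fingers": 0},
    {"dp": [0.0116, 0.0768, 0], "turn": [0, 0, -0.191], "fingers": 0},
    {"dp": [0.0158, 0.0892, 0], "turn": [0, 0, -0.2228], "fingers": 0},
    {"dp": [0.0205, 0.1012, 0], "turn": [0, 0, -0.2546], "fingers": 0},
    {"dp": [0.0259, 0.1131, 0], "turn": [0, 0, -0.2865], "fingers": 0},
    {"dp": [0.0318, 0.1247, 0], "turn": [0, 0, -0.3183], "fingers": 0}
  ]
}}

```text
time_s: 10.3
position: [577.5, 153.5, 111.0]
tcp_rot: [-1.125, -2.932, 0.004]
force: [-3.2, -3.9, 8.7]
opening: 14.4
grip_force: 49.5
```

```bash
python3 go.py
```

```text
t 10.3 p [577.5 153.5 111. ] yaw_y 0.838 z [-0.002 -0.002 -1.   ] F [-3.2 -3.9  8.7] M [-0.43  0.41 -0.18] open 14.4 grip 49.457464814186096 q [ 0.24  0.45  1.68 -0.    1.01 -0.6 ]
```

Call:
{"name": "apply_moves", "arguments": {
  "moves": [
    {"dp": [0.0003, 0.013, 0], "turn": [0, 0, -0.0318], "fingers": 0},
    {"dp": [0.0013, 0.026, 0], "turn": [0, 0, -0.0637], "fingers": 0},
    {"dp": [0.0029, 0.0389, 0], "turn": [0, 0, -0.0955], "fingers": 0},
    {"dp": [0.0052, 0.0517, 0], "turn": [0, 0, -0.1273], "fingers": 0},
    {"dp": [0.0081, 0.0643, 0], "turn": [0, 0, -0.1592], "fingers": 0},
    {"dp": [0.0116, 0.0768, 0], "turn": [0, 0, -0.191], "fingers": 0},
    {"dp": [0.0158, 0.0892, 0], "turn": [0, 0, -0.2228], "fingers": 0},
    {"dp": [0.0205, 0.1012, 0], "turn": [0, 0, -0.2546], "fingers": 0},
    {"dp": [0.0259, 0.1131, 0], "turn": [0, 0, -0.2865], "fingers": 0},
    {"dp": [0.0288, 0.119, 0], "turn": [0, 0, -0.3], "fingers": 0}
  ]
}}

```text
time_s: 11.13
position: [606.8, 206.2, 111.0]
tcp_rot: [-0.409, -3.114, 0.007]
force: [-3.5, -9.1, 9.0]
opening: 14.7
grip_force: 49.7
```

```bash
python3 go.py; python3 -c "
import numpy as np
from plant import sensors
p=sensors.get_obs()['position'];d=p[:2]-[482,241.2];print('arm',np.arctan2(d[1],d[0])+1.2347,np.hypot(*d))"
```

```text
t 11.1333 p [606.8 206.2 111. ] yaw_y 1.31 z [-0.002 -0.004 -1.   ] F [-3.5 -9.1  9. ] M [-1.04  0.36 -0.16] open 14.7 grip 49.683993458747864 q [ 0.31  0.51  1.57 -0.    1.06 -1.  ]
arm 0.9616739755059871 129.64943378912452
```

Call:
{"name": "apply_moves", "arguments": {
  "moves": [
    {"dp": [0, 0.002, 0], "turn": [0, 0, -0.005], "fingers": 0},
    {"dp": [0, 0.004, 0], "turn": [0, 0, -0.01], "fingers": 0},
    {"dp": [0, 0.006, 0], "turn": [0, 0, -0.015], "fingers": 0},
    {"dp": [0, 0.008, 0], "turn": [0, 0, -0.02], "fingers": 0},
    {"dp": [0, 0.01, 0], "turn": [0, 0, -0.02], "fingers": 0},
    {"dp": [0, 0.012, 0], "turn": [0, 0, -0.02], "fingers": 0},
    {"dp": [0, 0.012, 0], "turn": [0, 0, -0.02], "fingers": 0},
    {"dp": [0, 0.012, 0], "turn": [0, 0, -0.02], "fingers": 0},
    {"dp": [0, 0.012, 0], "turn": [0, 0, -0.02], "fingers": 0},
    {"dp": [0, 0.012, 0], "turn": [0, 0, -0.02], "fingers": 0}
  ]
}}

```text
time_s: 11.97
position: [608.1, 211.0, 111.0]
tcp_rot: [-0.363, -3.119, 0.009]
force: [-3.3, -9.1, 8.8]
opening: 14.9
grip_force: 49.7
```

```bash
python3 go.py; python3 -c "
import numpy as np,cv2
from plant import sensors,grab_frame
p=sensors.get_obs()['position'];d=p[:2]-[482,241.2];print('arm',np.arctan2(d[1],d[0])+1.2347,np.hypot(*d))
f=[cv2.resize(grab_frame(n)[y:y+120,x:x+160,::-1],(400,300)) for n,x,y in (('scene',240,220),('side',130,220))]
cv2.imwrite('pics/end.png',np.hstack(f))"
```

```text
t 11.9667 p [608.1 211.  111. ] yaw_y 1.339 z [-0.002 -0.005 -1.   ] F [-3.3 -9.1  8.8] M [-1.13  0.39 -0.12] open 14.9 grip 49.71728503704071 q [ 0.32  0.52  1.56 -0.    1.07 -1.02]
arm 0.9994974918224633 129.64231474724178
```

View pics/end.png

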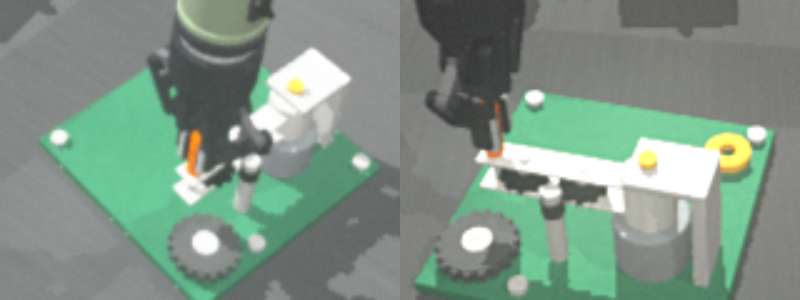

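The arm is almost at the post (the force hasn't risen yet), so I'll press a little further.

Call:
{"name": "apply_moves", "arguments": {
  "moves": [
    {"dp": [0, 0.001, 0], "turn": [0, 0, 0], "fingers": 0},
    {"dp": [0, 0.002, 0], "turn": [0, 0, 0], "fingers": 0},
    {"dp": [0, 0.003, 0], "turn": [0, 0, 0], "fingers": 0},
    {"dp": [0, 0.004, 0], "turn": [0, 0, 0], "fingers": 0},
    {"dp": [0, 0.005, 0], "turn": [0, 0, 0], "fingers": 0},
    {"dp": [0, 0.006, 0], "turn": [0, 0, 0], "fingers": 0},
    {"dp": [0, 0.006, 0], "turn": [0, 0, 0], "fingers": 0},
    {"dp": [0, 0.006, 0], "turn": [0, 0, 0], "fingers": 0},
    {"dp": [0, 0.006, 0], "turn": [0, 0, 0], "fingers": 0},
    {"dp": [0, 0.006, 0], "turn": [0, 0, 0], "fingers": 0}
  ]
}}

```text
time_s: 12.9
position: [608.1, 211.0, 111.0]
tcp_rot: [-0.362, -3.117, 0.017]
force: [-5.5, -17.6, 11.4]
opening: 15.0
grip_force: 50.8
```

```bash
python3 go.py
```

```text
t 12.9 p [608.1 211.  111. ] yaw_y 1.34 z [-0.004 -0.01  -1.   ] F [ -5.5 -17.6  11.4] M [-2.13  0.53 -0.04] open 15.0 grip 50.77351212501526 q [ 0.32  0.52  1.56 -0.01  1.07 -1.01]
```

The TCP stopped moving while the force rose to 18 N, so the arm is firmly on the stop and held. Handing in.

```bash
python3 -c "
from plant import robot;print(robot.job_done())"
```

```text
the job is handed in; nothing more can be done
None
```

I set the selector to yellow, swung the cage arm to its stop, and handed the job in at about 13 s with the gripper still holding it there at about 18 N; no verdict came back.

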